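# Draw the strainer out of its housing with a telescopic hook

## Robot

A 6-joint arm with a two-finger parallel gripper is mounted at the origin on the work surface. World frame = base frame: x ahead of the robot, y to its left, z up, the work surface at z = 0. Lengths are in mm, angles in degrees, forces in N, time in s.
With the tool pointing down it reaches from about 300 to 850 mm from the base axis. Payload 4.2 kg.
Tool frame: the origin (TCP) lies at the very end of the fingers, on their centre line; the grasp point (between the pads) lies 19 mm behind it; z points along the fingers, y is the line along which they close (so a half turn about z gives the same grasp; the last joint's range is limited). The gripper opens to 91 mm and grips with 3 to 60 N. Pads are 32 mm wide; open, the fingers measure 118 mm over their backs; the gripper's body (76 mm by 178 mm) begins 60 mm behind the grasp point.
Start: joints at [67.838, 18.312, 89.639, -0, 72.044, -1.146], TCP at [206.216, 536.769, 188.976] pointing down, gripper open.
Joint ranges: [-177.97, 177.97], [-48.28, 115.42], [12.27, 149.76], [-77.06, 257.06], [2.81, 150.46], [-146.56, 146.56]. Speed limits (degrees/s): [147.25, 147.25, 180, 180, 180, 180].

## Interface

Orientations are given as [roll, pitch, yaw] about the fixed x, y, z axes, in that order (R = Rz(yaw) Ry(pitch) Rx(roll)).
In Python, from workcell import * gives the robot as it stands.
- The arm moves only by the tool move_arm, never from a script. Its argument "motion" is a list of rows, each a list of 3 entries, a list of its own where there are three numbers: the finger opening in mm, from 0 to 91.2, then the shift along the world's x, y, z in units of 25 mm (1.0 is 25 mm), then the turn, a rotation vector about the world's x, y, z in units of 4 degrees (1.0 is 4 degrees). In form: [[grip, [x, y, z], [ax, ay, az]], ...]. A call has 1 to 20 rows; each row shifts and turns the commanded pose from where the row before left it; what a row does not reach is not made up. A row lasts 1/12 s, in which the tool goes at most 41.7 mm and 7.16 degrees, less where a joint would pass 70% of its speed; a pose out of reach is approached as far as the arm can. A call with a number of a shift or a turn outside -1 to 1 is refused whole. A call with a gripper value outside its range is refused whole. The fingers move at their own pace and stop on an object; "grip_force" is the grip in N (left out, the last holds). Time passes only in rows, so rows that do not move let the fingers close. It gives the time, the measured TCP pose, the force, the opening and the grip force at its end, in the units of the state.
- state(): the state, without advancing time (a new reading comes with each control period).
- grab_frame(name): name is "side" or "top" or "wrist"; returns the picture (480x640x3 uint8, blue, green, red); there is no depth.
- camera_info(name): a dict with "fx", "fy", "cx", "cy" (pixels), "rvec" (rotation vector, rad) and "tvec" (3), from world to camera coordinates, as OpenCV has them. Camera axes: x right, y down, z forward; pixel columns grow to the right and rows downward; lengths in mm; the calibration is good to about 2 mm. A picture is of the moment at which its call begins: read the wrist's pose just before it. camera_info takes no time and is no camera call; for the wrist camera it gives the pose at the moment of the call.
- job_done(): hands the job in; it is judged then, once.
The state is a dict: "time_s": time; "qpos": joint angles; "qvel": joint speeds; "effort": joint torques, N m; "ee_pos": TCP position; "ee_rot": TCP orientation; "force": force on the tool from outside, world axes, zero at the start; "torque": the same for the moment, N m; "gripper_width": finger opening in mm; "gripper_force": force on a finger pad.
Only numpy, scipy, OpenCV 4.12 (cv2) and the standard library are available. Lean on these libraries where they do the work, as an engineer would, in place of code of your own. Each camera call takes 0.05 s, during which the arm holds its last target. There are 200 camera calls.

## Task

Take the yellow-handled hook from its stand, feel for the strainer deep in the grey housing, catch its orange loop with the hook and draw it out, gently and without touching the strainer with the gripper. Stand the strainer upright in the blue tray, setting it down rather than dropping it, then unhook and put the hook back upright in its stand, with its guard resting on the tube. Leave the white bottle, the green bin and the black seal ring where they are.

Things in the scene. Friction and masses are not known exactly. Their poses are not given: they have to be found in the camera images.
- housing: Fixed grey metal block, 100 x 100 x 96 high, two 10 high lugs reach to 79 from its centre along x; origin: centre of its underside, z up. A round blind bore, 60 diameter, opens in its top (z 96); floor at z 12. Three spring balls in the bore wall, just above the strainer's rim, hold it down: it takes about 5 to 12 N to click it past them, twice within the first 25 of rise; then only its weight.
- strainer: Loose aluminium cartridge with a black waist, 57 diameter, 26 high, 110 to 220 g; origin: centre of its underside, z up. It stands on the bore floor, its flat top (z 26) 58 below the mouth. An orange wire loop stands upright on its top. Not to be touched by the gripper, nor pressed or pulled with more than 25 N.
- loop (a point): Middle of the opening of the strainer's rigid orange loop, 9.5 above its flat top; axes as the strainer's. Wire 4.4 thick, in the strainer's x-z plane: legs at x -14 and +14, arched. The opening is 23 wide and in the middle 19 high; the loop's top is 24 above the strainer's flat top. A hook passes through it along y, from either side.
- hook: Loose telescopic hook, about 140 g, hanging in the stand. Origin: on the shank axis at the underside of the black guard (42 x, 58 y, 5 thick); z up. Below: shank 9.6 diameter to z -50, then rod 5 diameter; at its end a 5 thick level tongue points to the tool's +y, its end 16.5 from the axis, turned up 2.5. The housing must not be pressed with it above 25 N.
- handle (a point): Point inside the hook's yellow handle, on its axis, 34 above the hook's origin; axes as the hook's. Handle 16 (x) x 26 (y), from 29 below to 23 above this point: grasp across the 16. The tongue's underside is 80 to 104 below the hook's origin: the telescope is stuck at a length that differs each time, is not measured and does not give under 25 N. Find it by touch.
- stand: Fixed blue upright rectangular tube, inner opening 32 (x) x 46 (y), walls 3, on a foot plate 90 x 90 x 6; origin: centre of its underside, z up; open top at z 118. The hook hangs in it, shank in the middle, guard resting on the rim, axes parallel to the stand's; it may be put back either way round.
- tray: Fixed blue open tray, 140 (x) x 120 (y) outside, 22 high, walls and floor 4 thick; origin: centre of its underside, z up; inner floor at z 4.
- oil: White plastic oil bottle with red cap, bystander, 48 diameter, 115 high; origin: centre of its underside.
- bin: Green open parts bin, bystander, 90 (x) x 70 (y) x 45 high; origin: centre of its underside.
- seal: Black rubber seal ring, bystander, 60 outside, 40 inside diameter, 10 thick, lying flat; origin: centre of its underside.
Not all that is in view belongs to the job. Leave any purple look-alike of the hook alone. What is shaped like the stand but red is not meant.

How it is judged (in metres and radians):
On the way, in this order (a step that is already met when the one before it is completed fails the run):
1. the strainer hangs on the hook, clear above the housing (z of strainer in the frame of housing above 0.097 m and contact force between hook and strainer above 0.5 N and contact force between anything else and housing below 0.2 N), for 0.2 s.
2. the strainer stands in the tray, off the hook (z of strainer in the frame of tray below 0.008 m and horizontal distance between strainer and tray below 0.06 m and angle between strainer's own z axis and vertical below 0.1 rad and contact force between hook and strainer below 0.05 N), for 0.2 s.
At the end, for the whole second after the job is handed in: The strainer stands upright (within 0.1 rad) on the tray floor (its underside no more than 4 mm above it), at rest, and the hook hangs upright (within 0.12 rad) in the stand, its guard on the rim within 6 mm, at rest and let go (z of strainer in the frame of tray between 0.001 and 0.008 m and horizontal distance between strainer and tray below 0.06 m and angle between strainer's own z axis and vertical below 0.1 rad and linear speed of each of strainer, hook below 0.02 m/s and horizontal distance between hook and stand below 0.022 m and z of hook in the frame of stand between 0.112 and 0.124 m and angle between hook's own z axis and vertical below 0.12 rad); the robot touches nothing.
It fails at once if the hook pressed against the strainer or the housing with more than 25 N (contact force between hook and strainer above 25 N or contact force between hook and housing above 25 N).
It fails at once if the gripper or arm touches the strainer (contact force between any of the fingers, the arm and strainer above 0.5 N).
It fails at once if the strainer dropped into the tray (faster than 0.5 m/s there) (linear speed of strainer above 0.5 m/s and horizontal distance between strainer and tray below 0.08 m and height (world z) of strainer below 0.08 m).
It fails at once if the bottle, bin or seal ring moved by more than 15 mm (distance of any of oil, bin, seal from where it was at the start of the episode above 0.015 m).
It also fails if it takes over 61 s, if anything falls off the work surface, if the arm or the gripper's body presses on something with over 40 N, if the wrist force passes 120 N, or if a joint passes its speed limit or range.

## Working session

There is one attempt and no reset: what is moved stays moved. The work goes in short steps, Python scripts to look and compute and a tool call to move; the robot and the scene stay as the last step left them, time stands still between calls to the robot, and variables do not carry over. Pictures are saved under pics/ and viewed, at most 11 in all, crops included, and the job is handed in when it is done.

Besides the shell and the picture viewer there is one more tool, called after "Emit:" by a JSON object that holds its "api" and its "payload", one argument or row to a line. move_arm: Moves the arm, as the interface text tells. Shifts and turns lie within -1 to 1; 1 stands for 25 mm of shift or 4 degrees of turn. Its arguments: {"type":"object","properties":{"motion":{"type":"array","items":{"type":"array"}},"grip_force":{"type":"number"}},"required":["motion"]}

```bash
mkdir -p pics
cat > h.py <<'E'
from workcell import *
import numpy as np, cv2
def cam(n):
    c=camera_info(n); R=cv2.Rodrigues(np.array(c["rvec"],float))[0]; t=np.array(c["tvec"],float).ravel()
    K=np.array([[c["fx"],0,c["cx"]],[0,c["fy"],c["cy"]],[0,0,1.]]); return K,R,t
def ray(C,p):
    K,R,t=C; d=R.T@np.linalg.inv(K)@np.array([p[0],p[1],1.]); return -R.T@t,d/np.linalg.norm(d)
def onz(C,p,z):
    o,d=ray(C,p); return o+d*(z-o[2])/d[2]
def tri(rs):
    A=np.zeros((3,3));b=np.zeros(3)
    for o,d in rs:
        P=np.eye(3)-np.outer(d,d);A+=P;b+=P@o
    x=np.linalg.solve(A,b); return x,[np.linalg.norm((np.eye(3)-np.outer(d,d))@(x-o)) for o,d in rs]
def proj(C,X):
    K,R,t=C; v=K@(R@np.array(X,float)+t); return v[:2]/v[2]
E
python3 - <<'E'
from h import *
s=state();print(s)
for n in("side","top","wrist"):
    C=cam(n);f=grab_frame(n);cv2.imwrite(f"pics/{n}0.png",f);print(n,-C[1].T@C[2],C[1][2],C[0][0,0])
    np.save(f"pics/{n}0.npy",np.hstack([C[0],C[1],C[2][:,None]]))
E
```

```text
{'time_s': 0.0, 'qpos': array([ 6.78392337e+01,  1.83508246e+01,  8.97044909e+01, -1.53581403e-04,
        7.20436463e+01, -1.14718510e+00]), 'qvel': array([-0.07291253, -0.11916073, -0.02434211,  0.02018808,  0.03176157,
       -0.11499273]), 'effort': array([-1.14532377e-03, -4.12459373e+01, -2.31975836e+01,  7.25865900e-02,
        4.55673330e-02, -1.57540844e-04]), 'ee_pos': array([205.99969547, 536.26139511, 188.1414757 ]), 'ee_rot': array([-1.79901055e+02, -1.83530706e-03,  1.58986465e+02]), 'force': array([0.10272153, 0.9853634 , 0.41931818]), 'torque': array([ 0.01794866,  0.05790003, -0.04681695]), 'gripper_force': 0.0, 'gripper_width': 90.75000098905198}
side [ 526.95993943 -767.18950934  821.46551839] [ 0.03958554  0.73388418 -0.67812019] 555.7889214135774
top [ 458.07790125   11.86263184 1005.57693512] [ 9.76100980e-02  5.06920874e-04 -9.95224604e-01] 491.78483242711616
wrist [138.49561964 562.10137681 383.60143821] [ 0.2362025  -0.09416853 -0.96713012] 349.0136191201503
```

View pics/top0.png

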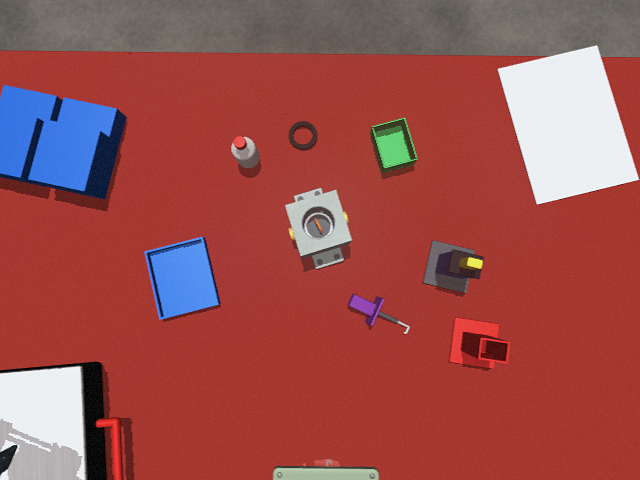

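View pics/side0.png

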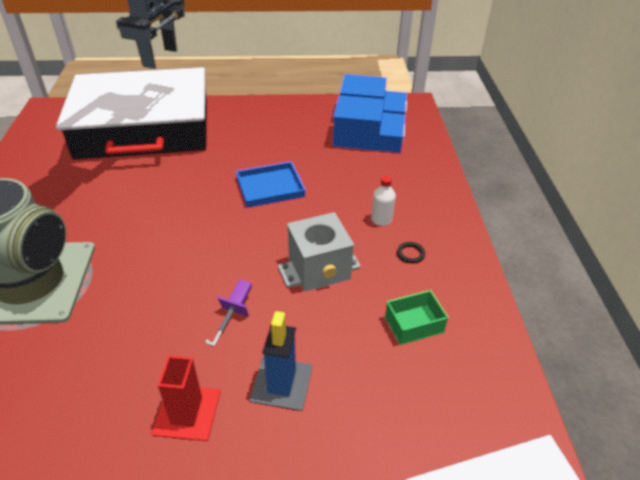

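The top view shows these:
- Yellow handle at (472,264), on a stand with a dark foot.
- Purple look-alike at (370,308).
- Red stand at (480,345).
- Housing with the orange loop at (319,226).
- Tray at (182,279).

In the side view the yellow handle is at (278,328) and its tube is blue.

Candidates for the hook are the yellow handle (472,264), the purple tool (370,308) and the yellow housing knobs (345,216)/(292,233). I choose the yellow handle over the blue tube.

Run:
```python
from h import *
T=cv2.imread("pics/top0.png");S=cv2.imread("pics/side0.png")
C={n:cam(n) for n in("top","side")}
def blobs(im,lo,hi,roi,k=3):
    x0,y0,x1,y1=roi;m=np.zeros(im.shape[:2],np.uint8)
    h=cv2.cvtColor(im,cv2.COLOR_BGR2HSV);m[y0:y1,x0:x1]=cv2.inRange(h,lo,hi)[y0:y1,x0:x1]
    cs=sorted(cv2.findContours(m,0,cv2.CHAIN_APPROX_NONE)[0],key=cv2.contourArea)[::-1][:k]
    return cs
def info(name,cs,c,z=None):
    for q in cs:
        M=cv2.moments(q)
        if M['m00']<5: continue
        p=(M['m10']/M['m00'],M['m01']/M['m00']);b=cv2.boxPoints(cv2.minAreaRect(q))
        print(name,np.round(p,1),M['m00'],"box",b.round(1).tolist(), [onz(C[c],v,z)[:2].round(1).tolist() for v in list(b)+[p]] if z is not None else '')
Y=((22,120,80),(35,255,255))
info("handleT",blobs(T,*Y,(440,240,500,290),1),'top',175)
info("handleS",blobs(S,*Y,(255,300,300,355),1),'side')
info("trayT",blobs(T,(100,120,60),(125,255,255),(130,220,230,330),1),'top',22)
info("trayS",blobs(S,(100,120,60),(125,255,255),(220,150,315,210),1),'side',22)
info("loopT",blobs(T,(3,140,90),(18,255,255),(300,205,335,245),2),'top',55)
info("footT",blobs(T,(0,0,30),(180,110,140),(415,235,490,300),1),'top',6)
info("houseT",blobs(T,(0,0,90),(180,60,255),(280,180,360,275),1),'top',96)
cr=np.hstack([cv2.resize(T[230:300,415:495],(400,350),interpolation=2),cv2.resize(S[300:410,240:320],(255,350),interpolation=2)])
cv2.imwrite("pics/c1.png",cr)
```

```text
handleT [474.4 262.4] 120.5 box [[465.79998779296875, 264.8999938964844], [468.0, 256.0], [482.79998779296875, 259.70001220703125], [480.6000061035156, 268.6000061035156]] [[492.2, -232.6], [507.3, -236.7], [501.4, -261.6], [486.2, -257.5], [496.7, -247.3]]
handleS [278.2 328.8] 381.0 box [[271.0, 345.0], [271.0, 311.0], [285.0, 311.0], [285.0, 345.0]] 
trayT [181.3 277.7] 4143.5 box [[142.39999389648438, 251.39999389648438], [203.10000610351562, 236.1999969482422], [220.0, 304.0], [159.3000030517578, 319.20001220703125]] [[518.4, 369.7], [550.3, 249.2], [415.7, 210.9], [384.7, 330.0], [466.8, 289.6]]
trayS [269.7 183.9] 1978.0 box [[236.3000030517578, 171.5], [297.70001220703125, 160.0], [304.3999938964844, 195.39999389648438], [243.0, 206.89999389648438]] [[388.7, 328.0], [537.6, 371.4], [550.2, 230.9], [411.8, 194.2], [469.8, 276.4]]
loopT [318.1 225.2] 20.5 box [[313.79998779296875, 218.60000610351562], [315.3999938964844, 217.8000030517578], [322.3999938964844, 231.8000030517578], [320.79998779296875, 232.60000610351562]] [[584.1, 26.6], [585.7, 23.5], [558.4, 9.6], [556.8, 12.7], [571.3, 18.1]]
footT [448.  266.6] 1743.0 box [[421.70001220703125, 282.5], [431.79998779296875, 239.8000030517578], [484.6000061035156, 252.1999969482422], [474.6000061035156, 294.8999938964844]] [[462.7, -192.6], [549.7, -213.9], [525.5, -321.2], [438.9, -299.0], [495.3, -246.2]]
houseT [317.4 221. ] 2965.5 box [[282.5, 198.8000030517578], [334.29998779296875, 183.0], [351.79998779296875, 240.3000030517578], [300.0, 256.1000061035156]] [[615.3, 85.1], [646.5, -11.6], [538.8, -45.0], [508.3, 50.6], [574.3, 19.2]]
```

View pics/c1.png

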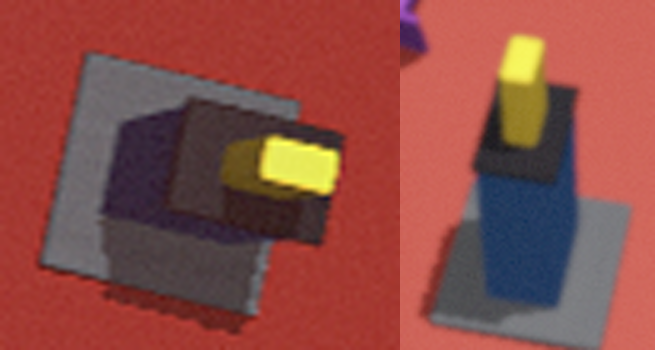

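The crop confirms the choice: the yellow handle is upright on the black guard over the blue tube, with its top face at about top pixel (475,263). I'll move to look into the bore from the wrist camera.

Emit:
{"api": "move_arm", "payload": {
  "motion": [
    [91, [0.58, -0.98, 0], [0, 0, -0.86]],
    [91, [0.58, -0.98, 0], [0, 0, -0.86]],
    [91, [0.58, -0.98, 0], [0, 0, -0.86]],
    [91, [0.58, -0.98, 0], [0, 0, -0.86]],
    [91, [0.58, -0.98, 0], [0, 0, -0.86]],
    [91, [0.58, -0.98, 0], [0, 0, -0.86]],
    [91, [0.58, -0.98, 0], [0, 0, -0.86]],
    [91, [0.58, -0.98, 0], [0, 0, -0.86]],
    [91, [0.58, -0.98, 0], [0, 0, -0.86]],
    [91, [0.58, -0.98, 0], [0, 0, -0.86]],
    [91, [0.58, -0.98, 0], [0, 0, -0.86]],
    [91, [0.58, -0.98, 0], [0, 0, -0.86]]
  ]
}}

```text
time_s: 1.15
ee_pos: [380.5, 241.4, 188.9]
ee_rot: [-180.0, 0.0, 117.5]
force: [-0.2, 0.4, 0.8]
gripper_width: 91.0
gripper_force: 0.0
```

Emit:
{"api": "move_arm", "payload": {
  "motion": [
    [91, [0.58, -0.98, 0], [0, 0, -0.86]],
    [91, [0.58, -0.98, 0], [0, 0, -0.86]],
    [91, [0.58, -0.98, 0], [0, 0, -0.86]],
    [91, [0.58, -0.98, 0], [0, 0, -0.86]],
    [91, [0.58, -0.98, 0], [0, 0, -0.86]],
    [91, [0.58, -0.98, 0], [0, 0, -0.86]],
    [91, [0.58, -0.98, 0], [0, 0, -0.86]],
    [91, [0.58, -0.98, 0], [0, 0, -0.86]],
    [91, [0.58, -0.98, -0.4], [0, 0, -0.86]],
    [91, [0.58, -0.98, -0.5], [0, 0, -0.86]],
    [91, [0.58, -0.98, -0.5], [0, 0, -0.86]],
    [91, [0.58, -0.98, -0.5], [0, 0, -0.86]],
    [91, [0, 0, 0], [0, 0, 0]],
    [91, [0, 0, 0], [0, 0, 0]]
  ]
}}

```text
time_s: 2.32
ee_pos: [553.8, -52.2, 140.1]
ee_rot: [-179.8, 0.0, 76.3]
force: [-0.1, 0.7, -0.0]
gripper_width: 91.3
gripper_force: 0.0
```

Run:
```python
from h import *
s=state();print(s['time_s'],s['ee_pos'],s['ee_rot'])
C=cam("wrist");f=grab_frame("wrist");cv2.imwrite("pics/w1.png",f)
np.save("pics/w1.npy",np.hstack([C[0],C[1],C[2][:,None]]));print(-C[1].T@C[2],proj(C,(571,18,62)))
# handle top triangulation from the static cameras
print(tri([ray(cam("top"),(475,263)),ray(cam("side"),(278.3,318.2))]))
```

```text
2.3167 [553.80638554 -52.17737751 140.13053603] [-1.79839871e+02  8.69917381e-03  7.63188235e+01]
[570.70538421  17.24396806 335.50687022] [314.73349937 140.5190702 ]
(array([ 497.50659894, -248.00324717,  175.40190233]), [np.float64(1.8757392382559315), np.float64(1.875739238256049)])
```

View pics/w1.png

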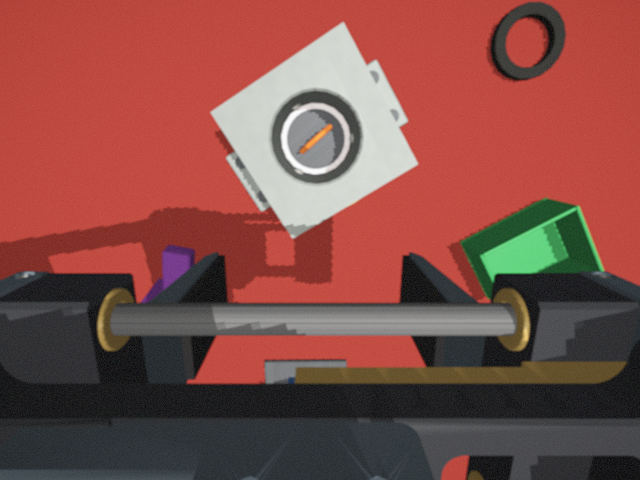

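The wrist view shows the bore mouth around (316,136) and the orange loop running from (300,152) to (332,126). The handle top triangulates to (497.5,-248,175), which matches the stand height.

Run:
```python
from h import *
f=cv2.imread("pics/w1.png");A=np.load("pics/w1.npy");C=(A[:,:3],A[:,3:6],A[:,6])
h=cv2.cvtColor(f,cv2.COLOR_BGR2HSV)
m=cv2.inRange(h,(5,120,120),(22,255,255));m[:, :285]=0;m[:,350:]=0;m[:100]=0;m[175:]=0
ys,xs=np.nonzero(m);P=np.array([onz(C,p,60)[:2] for p in zip(xs,ys)])
c=P.mean(0);w,v=np.linalg.eigh(np.cov(P.T));pr=(P-c)@v[:,1]
r=cv2.minAreaRect(np.c_[xs,ys].astype(np.float32))
e=[onz(C,q,60)[:2].round(1) for q in cv2.boxPoints(r)]
print("loop",c,"mid",np.mean(e,0),"ang",np.degrees(np.arctan2(v[1,1],v[0,1]))%180,np.ptp(pr),e)
# bright top face and bore
g=cv2.cvtColor(f,cv2.COLOR_BGR2GRAY)
m=((h[...,1]<60)&(g>150)).astype(np.uint8)*255;m[250:]=0
cs=max(cv2.findContours(m,0,cv2.CHAIN_APPROX_NONE)[0],key=cv2.contourArea)
ap=cv2.approxPolyDP(cv2.convexHull(cs),8,True)[:,0];print("house96",[onz(C,p,96)[:2].round(1).tolist() for p in ap])
d=(g<110).astype(np.uint8)*255; d[:80]=0;d[190:]=0;d[:,:265]=0;d[:,370:]=0
q=max(cv2.findContours(d,0,cv2.CHAIN_APPROX_NONE)[0],key=cv2.contourArea)
B=np.array([onz(C,p,96)[:2] for p in q[:,0]],np.float32);print("bore",cv2.minEnclosingCircle(B),cv2.fitEllipse(B))
r=((h[...,1]<70)&(g>190)).astype(np.uint8)*255; yy,xx=np.mgrid[:480,:640]; r[(xx-316)**2+(yy-136)**2>41**2]=0
q=cv2.findNonZero(r);R=np.array([onz(C,p,38)[:2] for p in q[:,0]],np.float32);print("rim",cv2.minEnclosingCircle(R))
```

```text
loop [572.08295691  19.45800863] mid [571.775  19.35 ] ang 26.760503948925788 30.90349459725745 [array([556.9,  14.6]), array([584.5,  28.1]), array([586.7,  24.2]), array([559. ,  10.5])]
house96 [[604.7, 81.1], [630.1, 25.1], [634.3, -13.2], [539.6, -42.7], [509.8, 51.8]]
bore ((572.2251586914062, 19.50921058654785), 29.340452194213867) ((572.1270751953125, 19.39575958251953), (57.688655853271484, 57.74771499633789), 32.25179672241211)
rim ((571.2777099609375, 17.8292293548584), 29.20608139038086)
```

Emit:
{"api": "move_arm", "payload": {
  "motion": [
    [91, [0, 0, 0.8], [0, 0, 0]],
    [91, [0, 0, 0.8], [0, 0, 0]],
    [91, [0, 0, 0.8], [0, 0, 0]],
    [91, [-0.28, -0.98, 0], [0, 0, 0]],
    [91, [-0.28, -0.98, 0], [0, 0, 0]],
    [91, [-0.28, -0.98, 0], [0, 0, 0]],
    [91, [-0.28, -0.98, 0], [0, 0, 0]],
    [91, [-0.28, -0.98, 0], [0, 0, 0]],
    [91, [-0.28, -0.98, 0], [0, 0, 0]],
    [91, [-0.28, -0.98, 0], [0, 0, 0]],
    [91, [-0.28, -0.98, 0], [0, 0, 0]],
    [91, [0, 0, -0.3], [0, 0, 0]],
    [91, [0, 0, -0.6], [0, 0, 0]],
    [91, [0, 0, -0.6], [0, 0, 0]],
    [91, [0, 0, -0.6], [0, 0, 0]],
    [91, [0, 0, -0.6], [0, 0, 0]],
    [91, [0, 0, 0], [0, 0, 0]]
  ]
}}

```text
time_s: 3.78
ee_pos: [496.4, -244.6, 131.5]
ee_rot: [-179.7, -0.1, 76.5]
force: [0.1, 0.7, 0.5]
gripper_width: 91.1
gripper_force: 0.0
```

Run:
```python
from h import *
s=state();print(s['time_s'],s['ee_pos'],s['ee_rot'],s['force'])
C=cam("wrist");f=grab_frame("wrist");cv2.imwrite("pics/w2.png",f)
h=cv2.cvtColor(f,cv2.COLOR_BGR2HSV);m=cv2.inRange(h,(22,120,60),(35,255,255))
cs=max(cv2.findContours(m,0,2)[0],key=cv2.contourArea);r=cv2.minAreaRect(cs);print(r,[onz(C,p,175).round(1)[:2].tolist() for p in [r[0],*cv2.boxPoints(r)]])
```

```text
3.7833 [ 496.42635751 -244.60271601  131.54632816] [-1.79690308e+02 -1.07272648e-01  7.65320075e+01] [0.10930999 0.71915659 0.46484009]
((316.0, 275.0), (56.0, 34.0), 90.0) [[499.9, -233.7], [495.5, -218.7], [510.6, -222.2], [504.5, -249.3], [488.8, -245.6]]
```

View pics/w2.png

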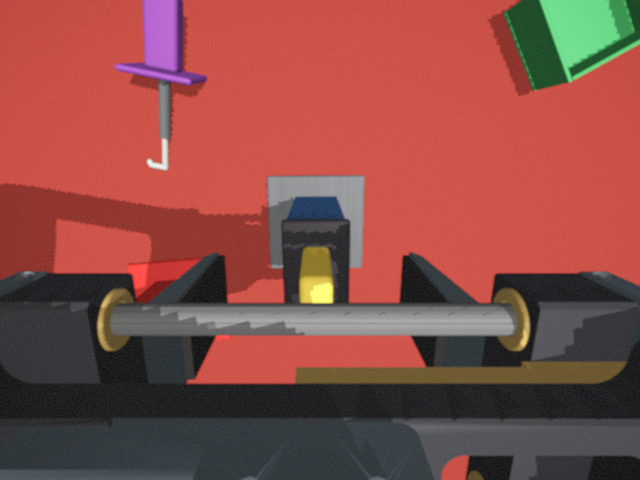

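The handle sits centred and parallel between the fingers (columns 299–333). I'll shift slightly and grip.

Emit:
{"api": "move_arm", "payload": {
  "motion": [
    [60, [0.02, -0.12, 0.05], [0, 0, 0]],
    [30, [0, 0, 0], [0, 0, 0]],
    [5, [0, 0, 0], [0, 0, 0]],
    [5, [0, 0, 0], [0, 0, 0]],
    [5, [0, 0, 0], [0, 0, 0]],
    [5, [0, 0, 0], [0, 0, 0]],
    [5, [0, 0, 0], [0, 0, 0]],
    [5, [0, 0, 0], [0, 0, 0]],
    [5, [0, 0, 0], [0, 0, 0]],
    [5, [0, 0, 0], [0, 0, 0]]
  ],
  "grip_force": 45
}}

```text
time_s: 4.67
ee_pos: [498.7, -250.2, 135.2]
ee_rot: [-180.0, -0.0, 76.4]
force: [-0.1, -0.2, 0.3]
gripper_width: 27.3
gripper_force: 0.0
```

Emit:
{"api": "move_arm", "payload": {
  "motion": [
    [5, [0, 0, 0], [0, 0, 0]],
    [5, [0, 0, 0], [0, 0, 0]],
    [5, [0, 0, 0], [0, 0, 0]],
    [5, [0, 0, 0], [0, 0, 0]],
    [5, [0, 0, 0], [0, 0, 0]]
  ]
}}

```text
time_s: 5.08
ee_pos: [498.6, -250.2, 135.0]
ee_rot: [-180.0, -0.0, 76.4]
force: [1.3, -0.9, -1.5]
gripper_width: 15.6
gripper_force: 44.8
```

Emit:
{"api": "move_arm", "payload": {
  "motion": [
    [5, [0, 0, 0.5], [0, 0, 0]],
    [5, [0, 0, 0.6], [0, 0, 0]],
    [5, [0, 0, 0.6], [0, 0, 0]],
    [5, [0, 0, 0.6], [0, 0, 0]],
    [5, [0, 0, 0.6], [0, 0, 0]],
    [5, [0, 0, 0.6], [0, 0, 0]],
    [5, [0, 0, 0.6], [0, 0, 0]],
    [5, [0, 0, 0.6], [0, 0, 0]],
    [5, [0, 0, 0.3], [0, 0, 0]],
    [5, [0, 0, 0], [0, 0, 0]],
    [5, [0, 0, 0], [0, 0, 0]]
  ]
}}

```text
time_s: 6.0
ee_pos: [498.6, -250.2, 259.9]
ee_rot: [-180.0, -0.0, 76.4]
force: [-0.9, -0.5, -1.8]
gripper_width: 15.7
gripper_force: 44.8
```

Run:
```python
from h import *
s=state();print(s['time_s'],s['ee_pos'],s['ee_rot'],s['force'])
C=cam("side");f=grab_frame("side");cv2.imwrite("pics/s2.png",f)
t=s['ee_pos']
for L in(80,104):print(L,proj(C,t+[0,0,-17-L]))
p=proj(C,t+[0,0,-17]).astype(int);print(p)
x0,y0=p[0]-75,p[1]-70
cv2.imwrite("pics/s2c.png",cv2.resize(f[y0:y0+150,x0:x0+150],(600,600),interpolation=2));print(x0,y0)
```

```text
6.0 [ 498.61058704 -250.16656124  259.90725869] [-1.79997480e+02 -2.82625434e-03  7.64263105e+01] [-0.92092814 -0.54984286 -1.82859385]
80 [278.08761291 324.78443435]
104 [278.68311977 334.6889572 ]
[275 288]
200 218
```

View pics/s2c.png

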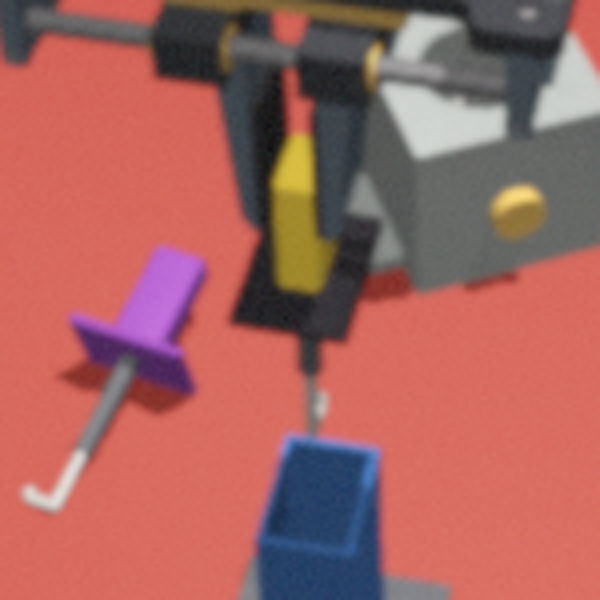

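The side crop shows the hook upright in the gripper. The rod runs along crop x 312, and the white tip at about crop (320,400) lies farther from the camera, so the tongue points along tool +x (world about +y).

Run:
```python
from h import *
C=cam("side");t=np.array([498.6,-250.2,259.9-17]);a=np.radians(76.4)
for L in(80,85,90,95,100,104):
    print(L,((proj(C,t+[16.5*np.cos(a),16.5*np.sin(a),-L+7.5])-[200,218])*4).round(1),((proj(C,t+[0,0,-L])-[200,218])*4).round(1))
f=cv2.imread("pics/s2c.png");print(f[360:450:6,318].tolist());print(f[360:450:6,311].tolist())
```

```text
80 [322.3 380.2] [312.3 427.2]
85 [322.7 388.7] [312.8 435.6]
90 [323.2 397.2] [313.3 443.9]
95 [323.6 405.5] [313.8 452.2]
100 [324.1 413.8] [314.3 460.3]
104 [324.4 420.4] [314.7 466.8]
[[63, 65, 107], [63, 62, 109], [70, 74, 141], [91, 98, 180], [98, 105, 188], [116, 121, 177], [142, 146, 162], [155, 160, 165], [169, 174, 180], [152, 157, 169], [116, 121, 151], [102, 108, 161], [114, 111, 174], [164, 122, 152], [170, 113, 85]]
[[57, 54, 53], [62, 60, 60], [66, 62, 75], [88, 92, 115], [103, 107, 130], [109, 113, 131], [112, 115, 129], [113, 118, 129], [118, 123, 134], [113, 118, 129], [106, 111, 126], [108, 111, 131], [123, 113, 131], [168, 121, 111], [161, 105, 71]]
```

Emit:
{"api": "move_arm", "payload": {
  "motion": [
    [5, [0.28, 0.83, 0], [0, 0, 0.84]],
    [5, [0.28, 0.83, 0], [0, 0, 0.84]],
    [5, [0.28, 0.83, 0], [0, 0, 0.84]],
    [5, [0.28, 0.83, 0], [0, 0, 0.84]],
    [5, [0.28, 0.83, 0], [0, 0, 0.84]],
    [5, [0.28, 0.83, 0], [0, 0, 0.84]],
    [5, [0.28, 0.83, 0], [0, 0, 0.84]],
    [5, [0.28, 0.83, 0], [0, 0, 0.84]],
    [5, [0.28, 0.83, 0], [0, 0, 0.84]],
    [5, [0.28, 0.83, 0], [0, 0, 0.84]],
    [5, [0.28, 0.83, 0], [0, 0, 0.84]],
    [5, [0.28, 0.83, 0], [0, 0, 0.84]],
    [5, [0, 0, -0.6], [0, 0, 0]],
    [5, [0, 0, -0.6], [0, 0, 0]],
    [5, [0, 0, -0.6], [0, 0, 0]],
    [5, [0, 0, 0], [0, 0, 0]],
    [5, [0, 0, 0], [0, 0, 0]]
  ]
}}

```text
time_s: 7.47
ee_pos: [581.8, -1.2, 213.7]
ee_rot: [-179.8, -0.1, 116.7]
force: [-0.5, 0.9, -1.0]
gripper_width: 15.5
gripper_force: 44.8
```

Run:
```python
from h import *
s=state();print(s['time_s'],s['ee_pos'],s['ee_rot'],s['force'])
C=cam("wrist");f=grab_frame("wrist");cv2.imwrite("pics/w3.png",f)
print("loop px",proj(C,(572,19.4,60)))
g=grab_frame("side");cv2.imwrite("pics/s3.png",g);D=cam("side");p=proj(D,s['ee_pos']+[0,0,-60]).astype(int);print(p)
x0,y0=p[0]-50,p[1]-50
cv2.imwrite("pics/c3.png",np.hstack([cv2.resize(f[60:300,216:416],(400,480),interpolation=2),cv2.resize(g[y0:y0+120,x0:x0+100],(400,480),interpolation=2)]));print(x0,y0)
```

```text
7.4667 [581.78622642  -1.19562171 213.68123797] [-1.79818837e+02 -9.87169787e-02  1.16745167e+02] [-0.54744621  0.90444819 -0.97551361]
loop px [315.51252167 193.02048432]
[324 218]
274 168
```

View pics/c3.png

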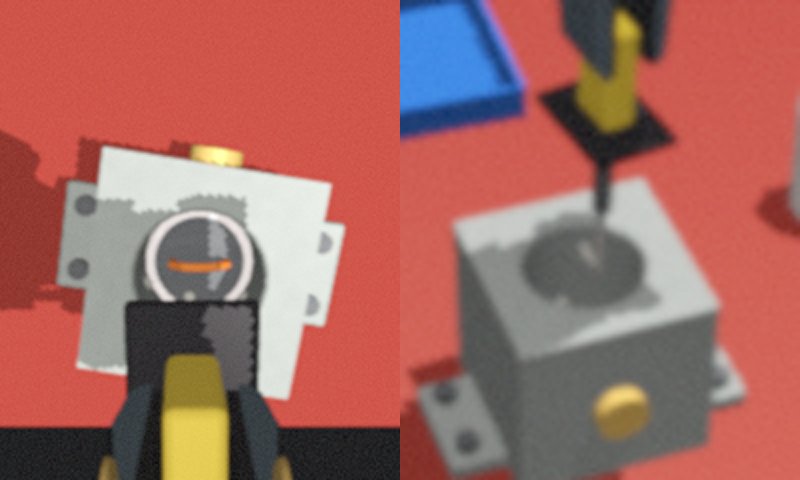

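The wrist crop shows the loop (200,265) centred ahead of the guard and parallel to its edge. In the side crop the tongue is entering over the near part of the bore. Descending.

Emit:
{"api": "move_arm", "payload": {
  "motion": [
    [5, [0, 0, -0.5], [0, 0, 0]],
    [5, [0, 0, -0.5], [0, 0, 0]],
    [5, [0, 0, -0.5], [0, 0, 0]],
    [5, [0, 0, -0.4], [0, 0, 0]],
    [5, [0, 0, -0.2], [0, 0, 0]],
    [5, [0, 0, 0], [0, 0, 0]],
    [5, [0, 0, 0], [0, 0, 0]],
    [5, [0, 0, 0], [0, 0, 0]]
  ]
}}

```text
time_s: 8.23
ee_pos: [583.4, -1.3, 163.7]
ee_rot: [179.9, 0.0, 116.7]
force: [-0.3, 0.4, -0.8]
gripper_width: 15.7
gripper_force: 44.8
```

Emit:
{"api": "move_arm", "payload": {
  "motion": [
    [5, [0, 0, -0.04], [0, 0, 0]],
    [5, [0, 0, -0.04], [0, 0, 0]],
    [5, [0, 0, -0.04], [0, 0, 0]],
    [5, [0, 0, -0.04], [0, 0, 0]],
    [5, [0, 0, 0], [0, 0, 0]]
  ]
}}

```text
time_s: 8.65
ee_pos: [582.6, -1.2, 158.5]
ee_rot: [-180.0, -0.0, 116.7]
force: [-0.7, -0.4, -2.2]
gripper_width: 15.5
gripper_force: 44.8
```

Emit:
{"api": "move_arm", "payload": {
  "motion": [
    [5, [0, 0, -0.04], [0, 0, 0]],
    [5, [0, 0, -0.04], [0, 0, 0]],
    [5, [0, 0, -0.04], [0, 0, 0]],
    [5, [0, 0, -0.04], [0, 0, 0]],
    [5, [0, 0, 0], [0, 0, 0]]
  ]
}}

```text
time_s: 9.07
ee_pos: [582.5, -1.2, 154.4]
ee_rot: [-180.0, -0.0, 116.7]
force: [0.7, -0.0, -1.3]
gripper_width: 15.7
gripper_force: 44.8
```

Emit:
{"api": "move_arm", "payload": {
  "motion": [
    [5, [0, 0, -0.04], [0, 0, 0]],
    [5, [0, 0, -0.04], [0, 0, 0]],
    [5, [0, 0, -0.04], [0, 0, 0]],
    [5, [0, 0, 0], [0, 0, 0]]
  ]
}}

```text
time_s: 9.4
ee_pos: [582.5, -1.2, 151.5]
ee_rot: [-180.0, -0.0, 116.7]
force: [0.0, 0.6, -2.5]
gripper_width: 15.4
gripper_force: 44.8
```

Emit:
{"api": "move_arm", "payload": {
  "motion": [
    [5, [0, 0, -0.04], [0, 0, 0]],
    [5, [0, 0, -0.04], [0, 0, 0]],
    [5, [0, 0, -0.04], [0, 0, 0]],
    [5, [0, 0, 0], [0, 0, 0]]
  ]
}}

```text
time_s: 9.73
ee_pos: [582.6, -1.2, 148.5]
ee_rot: [-180.0, -0.0, 116.7]
force: [0.4, -0.3, -1.7]
gripper_width: 15.5
gripper_force: 44.8
```

Emit:
{"api": "move_arm", "payload": {
  "motion": [
    [5, [0, 0, -0.04], [0, 0, 0]],
    [5, [0, 0, -0.04], [0, 0, 0]],
    [5, [0, 0, 0], [0, 0, 0]]
  ]
}}

```text
time_s: 9.98
ee_pos: [582.6, -1.2, 146.5]
ee_rot: [-180.0, -0.0, 116.7]
force: [-0.7, 0.9, -1.8]
gripper_width: 15.7
gripper_force: 44.8
```

Emit:
{"api": "move_arm", "payload": {
  "motion": [
    [5, [0, 0, -0.04], [0, 0, 0]],
    [5, [0, 0, -0.02], [0, 0, 0]],
    [5, [0, 0, 0], [0, 0, 0]]
  ]
}}

```text
time_s: 10.23
ee_pos: [582.6, -1.2, 145.1]
ee_rot: [-180.0, -0.0, 116.7]
force: [-0.4, -0.2, -1.6]
gripper_width: 15.6
gripper_force: 44.8
```

Emit:
{"api": "move_arm", "payload": {
  "motion": [
    [5, [0, 0, -0.04], [0, 0, 0]],
    [5, [0, 0, -0.02], [0, 0, 0]],
    [5, [0, 0, 0], [0, 0, 0]]
  ]
}}

```text
time_s: 10.48
ee_pos: [583.0, -1.3, 144.4]
ee_rot: [179.9, 0.0, 116.7]
force: [-0.0, 0.6, 2.5]
gripper_width: 15.4
gripper_force: 44.9
```

Emit:
{"api": "move_arm", "payload": {
  "motion": [
    [5, [0, 0, -0.04], [0, 0, 0]],
    [5, [0, 0, 0], [0, 0, 0]]
  ]
}}

```text
time_s: 10.65
ee_pos: [583.3, -1.3, 144.3]
ee_rot: [179.9, 0.1, 116.7]
force: [-1.8, -0.3, 6.7]
gripper_width: 15.6
gripper_force: 44.9
```

Emit:
{"api": "move_arm", "payload": {
  "motion": [
    [5, [0, 0, -0.04], [0, 0, 0]],
    [5, [0, 0, 0], [0, 0, 0]]
  ]
}}

```text
time_s: 10.82
ee_pos: [583.7, -1.3, 144.2]
ee_rot: [179.8, 0.1, 116.7]
force: [-2.3, -0.3, 10.4]
gripper_width: 16.0
gripper_force: 45.0
```

Contact with the strainer top came at TCP z 144.4, so the tongue is about 89 mm below the guard. That agrees with the view. Raising to mid-opening and feeding the tongue through the loop.

Emit:
{"api": "move_arm", "payload": {
  "motion": [
    [5, [0, 0, 0.17], [0, 0, 0]],
    [5, [0, 0, 0.17], [0, 0, 0]],
    [5, [0, 0, 0], [0, 0, 0]]
  ]
}}

```text
time_s: 11.07
ee_pos: [583.1, -1.2, 150.7]
ee_rot: [179.9, 0.0, 116.7]
force: [-0.3, 0.4, -1.2]
gripper_width: 16.1
gripper_force: 44.8
```

Emit:
{"api": "move_arm", "payload": {
  "motion": [
    [5, [-0.05, 0.1, 0], [0, 0, 0]],
    [5, [-0.05, 0.1, 0], [0, 0, 0]],
    [5, [-0.05, 0.1, 0], [0, 0, 0]],
    [5, [0, 0, 0], [0, 0, 0]]
  ]
}}

```text
time_s: 11.4
ee_pos: [578.4, 6.9, 149.8]
ee_rot: [-180.0, -0.0, 116.8]
force: [0.5, -1.2, -1.5]
gripper_width: 15.5
gripper_force: 44.8
```

Emit:
{"api": "move_arm", "payload": {
  "motion": [
    [5, [-0.05, 0.1, 0], [0, 0, 0]],
    [5, [-0.06, 0.11, 0], [0, 0, 0]],
    [5, [0, 0, 0], [0, 0, 0]]
  ]
}}

```text
time_s: 11.65
ee_pos: [575.8, 12.1, 150.2]
ee_rot: [-180.0, -0.0, 116.8]
force: [-0.8, -0.8, -1.4]
gripper_width: 15.9
gripper_force: 44.8
```

Emit:
{"api": "move_arm", "payload": {
  "motion": [
    [5, [0, 0, 0.08], [0, 0, 0]],
    [5, [0, 0, 0.08], [0, 0, 0]],
    [5, [0, 0, 0.08], [0, 0, 0]],
    [5, [0, 0, 0.04], [0, 0, 0]],
    [5, [0, 0, 0.04], [0, 0, 0]],
    [5, [0, 0, 0.04], [0, 0, 0]],
    [5, [0, 0, 0], [0, 0, 0]]
  ]
}}

```text
time_s: 12.23
ee_pos: [576.1, 11.5, 159.1]
ee_rot: [-180.0, -0.0, 116.7]
force: [0.2, 0.5, -2.8]
gripper_width: 15.9
gripper_force: 44.8
```

Emit:
{"api": "move_arm", "payload": {
  "motion": [
    [5, [0, 0, 0.04], [0, 0, 0]],
    [5, [0, 0, 0.04], [0, 0, 0]],
    [5, [0, 0, 0], [0, 0, 0]]
  ]
}}

```text
time_s: 12.48
ee_pos: [575.7, 11.5, 160.5]
ee_rot: [-179.9, -0.0, 116.7]
force: [0.8, 1.0, -7.6]
gripper_width: 15.6
gripper_force: 44.8
```

Caught: the pull is rising at z ≈ 159.

Emit:
{"api": "move_arm", "payload": {
  "motion": [
    [5, [0, 0, 0.04], [0, 0, 0]],
    [5, [0, 0, 0.04], [0, 0, 0]]
  ]
}}

```text
time_s: 12.65
ee_pos: [575.0, 11.6, 161.9]
ee_rot: [-179.8, -0.1, 116.7]
force: [-0.7, -0.6, -10.2]
gripper_width: 15.9
gripper_force: 44.8
```

Emit:
{"api": "move_arm", "payload": {
  "motion": [
    [5, [0, 0, 0.04], [0, 0, 0]],
    [5, [0, 0, 0], [0, 0, 0]]
  ]
}}

```text
time_s: 12.82
ee_pos: [576.5, 11.8, 164.7]
ee_rot: [179.9, -0.0, 116.7]
force: [0.5, 0.4, -3.8]
gripper_width: 15.7
gripper_force: 44.8
```

First click passed.

Emit:
{"api": "move_arm", "payload": {
  "motion": [
    [5, [0, 0, 0.04], [0, 0, 0]],
    [5, [0, 0, 0.04], [0, 0, 0]],
    [5, [0, 0, 0.04], [0, 0, 0]],
    [5, [0, 0, 0.04], [0, 0, 0]],
    [5, [0, 0, 0], [0, 0, 0]]
  ]
}}

```text
time_s: 13.23
ee_pos: [576.6, 11.4, 168.8]
ee_rot: [179.9, 0.0, 116.7]
force: [0.1, 0.3, -4.4]
gripper_width: 15.9
gripper_force: 44.8
```

Emit:
{"api": "move_arm", "payload": {
  "motion": [
    [5, [0, 0, 0.04], [0, 0, 0]],
    [5, [0, 0, 0.04], [0, 0, 0]],
    [5, [0, 0, 0.04], [0, 0, 0]],
    [5, [0, 0, 0], [0, 0, 0]]
  ]
}}

```text
time_s: 13.57
ee_pos: [576.3, 11.5, 171.5]
ee_rot: [180.0, 0.0, 116.7]
force: [-0.7, 0.3, -5.2]
gripper_width: 15.8
gripper_force: 44.8
```

Emit:
{"api": "move_arm", "payload": {
  "motion": [
    [5, [0, 0, 0.04], [0, 0, 0]],
    [5, [0, 0, 0.04], [0, 0, 0]],
    [5, [0, 0, 0.04], [0, 0, 0]],
    [5, [0, 0, 0], [0, 0, 0]]
  ]
}}

```text
time_s: 13.9
ee_pos: [576.6, 11.5, 175.0]
ee_rot: [179.9, 0.0, 116.8]
force: [-0.3, 1.1, -3.0]
gripper_width: 15.4
gripper_force: 44.8
```

Emit:
{"api": "move_arm", "payload": {
  "motion": [
    [5, [0, 0, 0.04], [0, 0, 0]],
    [5, [0, 0, 0.04], [0, 0, 0]],
    [5, [0, 0, 0.04], [0, 0, 0]],
    [5, [0, 0, 0], [0, 0, 0]]
  ]
}}

```text
time_s: 14.23
ee_pos: [576.1, 11.5, 177.1]
ee_rot: [-180.0, -0.0, 116.7]
force: [1.6, -1.0, -4.7]
gripper_width: 15.5
gripper_force: 44.8
```

Emit:
{"api": "move_arm", "payload": {
  "motion": [
    [5, [0, 0, 0.04], [0, 0, 0]],
    [5, [0, 0, 0.04], [0, 0, 0]],
    [5, [0, 0, 0.04], [0, 0, 0]],
    [5, [0, 0, 0], [0, 0, 0]]
  ]
}}

```text
time_s: 14.57
ee_pos: [575.7, 11.8, 179.8]
ee_rot: [-179.9, -0.1, 116.7]
force: [-0.5, 0.7, -5.6]
gripper_width: 15.7
gripper_force: 44.8
```

Emit:
{"api": "move_arm", "payload": {
  "motion": [
    [5, [0, 0, 0.04], [0, 0, 0]],
    [5, [0, 0, 0.04], [0, 0, 0]],
    [5, [0, 0, 0.04], [0, 0, 0]],
    [5, [0, 0, 0], [0, 0, 0]]
  ]
}}

```text
time_s: 14.9
ee_pos: [576.6, 11.5, 184.0]
ee_rot: [179.9, 0.0, 116.7]
force: [-0.9, -0.5, -5.0]
gripper_width: 15.4
gripper_force: 44.8
```

Emit:
{"api": "move_arm", "payload": {
  "motion": [
    [5, [0, 0, 0.05], [0, 0, 0]],
    [5, [0, 0, 0.05], [0, 0, 0]],
    [5, [0, 0, 0.06], [0, 0, 0]],
    [5, [0, 0, 0.08], [0, 0, 0]],
    [5, [0, 0, 0], [0, 0, 0]]
  ]
}}

```text
time_s: 15.32
ee_pos: [576.6, 11.6, 190.1]
ee_rot: [179.9, 0.0, 116.7]
force: [-0.4, -0.8, -2.5]
gripper_width: 15.6
gripper_force: 44.8
```

Emit:
{"api": "move_arm", "payload": {
  "motion": [
    [5, [0, 0, 0.1], [0, 0, 0]],
    [5, [0, 0, 0.12], [0, 0, 0]],
    [5, [0, 0, 0.12], [0, 0, 0]],
    [5, [0, 0, 0.12], [0, 0, 0]],
    [5, [0, 0, 0.12], [0, 0, 0]],
    [5, [0, 0, 0.12], [0, 0, 0]],
    [5, [0, 0, 0], [0, 0, 0]]
  ]
}}

```text
time_s: 15.9
ee_pos: [576.7, 11.5, 207.6]
ee_rot: [179.9, 0.0, 116.7]
force: [0.9, -0.7, -3.1]
gripper_width: 15.5
gripper_force: 44.8
```

Emit:
{"api": "move_arm", "payload": {
  "motion": [
    [5, [0, 0, 0.14], [0, 0, 0]],
    [5, [0, 0, 0.14], [0, 0, 0]],
    [5, [0, 0, 0.14], [0, 0, 0]],
    [5, [0, 0, 0.14], [0, 0, 0]],
    [5, [0, 0, 0.14], [0, 0, 0]],
    [5, [0, 0, 0.14], [0, 0, 0]],
    [5, [0, 0, 0.14], [0, 0, 0]],
    [5, [0, 0, 0.14], [0, 0, 0]],
    [5, [0, 0, 0.14], [0, 0, 0]],
    [5, [0, 0, 0.14], [0, 0, 0]],
    [5, [0, 0, 0.14], [0, 0, 0]],
    [5, [0, 0, 0.14], [0, 0, 0]],
    [5, [0, 0, 0.14], [0, 0, 0]],
    [5, [0, 0, 0.14], [0, 0, 0]],
    [5, [0, 0, 0.14], [0, 0, 0]],
    [5, [0, 0, 0.14], [0, 0, 0]],
    [5, [0, 0, 0.1], [0, 0, 0]],
    [5, [0, 0, 0], [0, 0, 0]],
    [5, [0, 0, 0], [0, 0, 0]],
    [5, [0, 0, 0], [0, 0, 0]]
  ]
}}

```text
time_s: 17.57
ee_pos: [576.1, 11.5, 265.0]
ee_rot: [-180.0, -0.0, 116.7]
force: [0.1, 0.7, -2.9]
gripper_width: 15.6
gripper_force: 44.8
```

Run:
```python
from h import *
s=state();print(s['time_s'],s['ee_pos'],s['ee_rot'],s['force'])
g=grab_frame("side");cv2.imwrite("pics/s4.png",g);D=cam("side");p=proj(D,s['ee_pos']+[0,0,-100]).astype(int);print(p)
x0,y0=p[0]-60,p[1]-60
cv2.imwrite("pics/c4.png",cv2.resize(g[y0:y0+140,x0:x0+140],(560,560),interpolation=2))
```

```text
17.5667 [576.07377848  11.49993522 265.02656829] [-1.79981976e+02 -1.06770097e-02  1.16742224e+02] [ 0.09687855  0.71519785 -2.91657371]
[321 209]
```

View pics/c4.png

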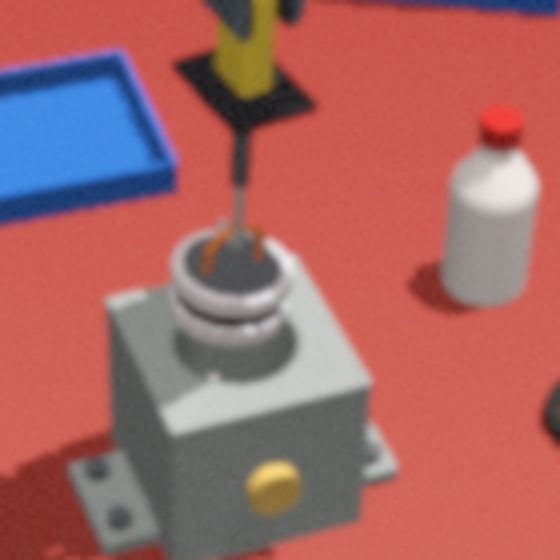

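The strainer hangs upright above the housing at crop (232,285), clear of it. Carrying it to the tray.

Emit:
{"api": "move_arm", "payload": {
  "motion": [
    [5, [-0.04, 0.1, 0], [0, 0, 0]],
    [5, [-0.08, 0.2, 0], [0, 0, 0]],
    [5, [-0.12, 0.3, 0], [0, 0, 0]],
    [5, [-0.15, 0.4, 0], [0, 0, 0]],
    [5, [-0.2, 0.5, 0], [0, 0, 0]],
    [5, [-0.2, 0.5, 0], [0, 0, 0]],
    [5, [-0.2, 0.5, 0], [0, 0, 0]],
    [5, [-0.2, 0.5, 0], [0, 0, 0]],
    [5, [-0.2, 0.5, 0], [0, 0, 0]],
    [5, [-0.2, 0.5, 0], [0, 0, 0]],
    [5, [-0.19, 0.5, 0], [0, 0, 0]],
    [5, [-0.19, 0.5, 0], [0, 0, 0]],
    [5, [-0.19, 0.5, 0], [0, 0, 0]],
    [5, [-0.19, 0.5, 0], [0, 0, 0]],
    [5, [-0.19, 0.5, 0], [0, 0, 0]],
    [5, [-0.19, 0.5, 0], [0, 0, 0]],
    [5, [-0.19, 0.5, 0], [0, 0, 0]]
  ]
}}

```text
time_s: 19.03
ee_pos: [502.7, 200.3, 265.2]
ee_rot: [180.0, -0.0, 116.7]
force: [0.3, 1.5, -2.7]
gripper_width: 15.8
gripper_force: 44.8
```

Emit:
{"api": "move_arm", "payload": {
  "motion": [
    [5, [-0.19, 0.5, 0], [0, 0, 0]],
    [5, [-0.19, 0.5, 0], [0, 0, 0]],
    [5, [-0.19, 0.5, 0], [0, 0, 0]],
    [5, [-0.19, 0.5, 0], [0, 0, 0]],
    [5, [-0.17, 0.45, 0], [0, 0, 0]],
    [5, [-0.14, 0.35, 0], [0, 0, 0]],
    [5, [-0.1, 0.25, 0], [0, 0, 0]],
    [5, [-0.06, 0.15, -0.1], [0, 0, 0]],
    [5, [-0.04, 0.1, -0.2], [0, 0, 0]],
    [5, [-0.02, 0.04, -0.3], [0, 0, 0]],
    [5, [0, 0, -0.3], [0, 0, 0]],
    [5, [0, 0, -0.3], [0, 0, 0]],
    [5, [0, 0, -0.3], [0, 0, 0]],
    [5, [0, 0, -0.3], [0, 0, 0]],
    [5, [0, 0, -0.3], [0, 0, 0]],
    [5, [0, 0, -0.2], [0, 0, 0]],
    [5, [0, 0, -0.1], [0, 0, 0]],
    [5, [0, 0, 0], [0, 0, 0]]
  ]
}}

```text
time_s: 20.53
ee_pos: [470.7, 282.3, 204.5]
ee_rot: [-179.9, 0.0, 116.7]
force: [0.6, -0.3, -2.7]
gripper_width: 16.0
gripper_force: 44.8
```

Run:
```python
from h import *
s=state();print(s['time_s'],s['ee_pos'],s['ee_rot'],s['force'])
g=grab_frame("side");t=grab_frame("top");D=cam("side");p=proj(D,s['ee_pos']+[0,0,-110]).astype(int);q=proj(cam("top"),s['ee_pos']+[0,0,-110]).astype(int)
cv2.imwrite("pics/c5.png",np.hstack([cv2.resize(g[p[1]-70:p[1]+60,p[0]-60:p[0]+60],(400,433),interpolation=2),cv2.resize(t[q[1]-65:q[1]+65,q[0]-60:q[0]+60],(400,433),interpolation=2)]))
```

```text
20.5333 [470.70674402 282.3127403  204.51379676] [-1.79935758e+02  3.07892738e-03  1.16736671e+02] [ 0.62423046 -0.30039463 -2.73298988]
```

View pics/c5.png

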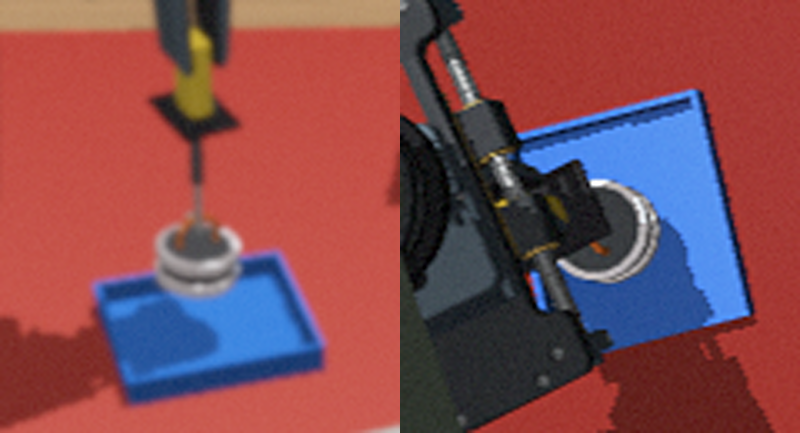

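The strainer hangs upright over the middle of the tray in both views. Lowering.

Emit:
{"api": "move_arm", "payload": {
  "motion": [
    [5, [0, 0, -0.1], [0, 0, 0]],
    [5, [0, 0, -0.2], [0, 0, 0]],
    [5, [0, 0, -0.2], [0, 0, 0]],
    [5, [0, 0, -0.2], [0, 0, 0]],
    [5, [0, 0, -0.2], [0, 0, 0]],
    [5, [0, 0, -0.2], [0, 0, 0]],
    [5, [0, 0, -0.2], [0, 0, 0]],
    [5, [0, 0, -0.2], [0, 0, 0]],
    [5, [0, 0, -0.15], [0, 0, 0]],
    [5, [0, 0, -0.1], [0, 0, 0]],
    [5, [0, 0, -0.06], [0, 0, 0]],
    [5, [0, 0, 0], [0, 0, 0]]
  ]
}}

```text
time_s: 21.63
ee_pos: [470.9, 282.5, 159.7]
ee_rot: [-180.0, 0.0, 116.7]
force: [0.5, 0.0, -3.1]
gripper_width: 15.9
gripper_force: 44.8
```

Emit:
{"api": "move_arm", "payload": {
  "motion": [
    [5, [0, 0, -0.04], [0, 0, 0]],
    [5, [0, 0, -0.04], [0, 0, 0]],
    [5, [0, 0, -0.04], [0, 0, 0]],
    [5, [0, 0, -0.04], [0, 0, 0]],
    [5, [0, 0, -0.04], [0, 0, 0]],
    [5, [0, 0, -0.04], [0, 0, 0]],
    [5, [0, 0, -0.04], [0, 0, 0]],
    [5, [0, 0, -0.04], [0, 0, 0]],
    [5, [0, 0, -0.04], [0, 0, 0]],
    [5, [0, 0, 0], [0, 0, 0]]
  ]
}}

```text
time_s: 22.47
ee_pos: [470.7, 282.4, 150.7]
ee_rot: [-180.0, 0.0, 116.7]
force: [-0.7, -0.6, -3.7]
gripper_width: 15.5
gripper_force: 44.8
```

Emit:
{"api": "move_arm", "payload": {
  "motion": [
    [5, [0, 0, -0.04], [0, 0, 0]],
    [5, [0, 0, -0.04], [0, 0, 0]],
    [5, [0, 0, -0.04], [0, 0, 0]],
    [5, [0, 0, -0.04], [0, 0, 0]],
    [5, [0, 0, -0.04], [0, 0, 0]],
    [5, [0, 0, 0], [0, 0, 0]]
  ]
}}

```text
time_s: 22.97
ee_pos: [470.9, 282.5, 145.8]
ee_rot: [-180.0, 0.0, 116.7]
force: [-0.4, 0.1, -1.6]
gripper_width: 15.5
gripper_force: 44.8
```

Emit:
{"api": "move_arm", "payload": {
  "motion": [
    [5, [0, 0, -0.04], [0, 0, 0]],
    [5, [0, 0, -0.04], [0, 0, 0]],
    [5, [0, 0, -0.04], [0, 0, 0]],
    [5, [0, 0, 0], [0, 0, 0]]
  ]
}}

```text
time_s: 23.3
ee_pos: [470.8, 282.4, 142.7]
ee_rot: [-180.0, 0.0, 116.7]
force: [-0.4, -0.2, -0.6]
gripper_width: 15.8
gripper_force: 44.8
```

Emit:
{"api": "move_arm", "payload": {
  "motion": [
    [5, [0.05, -0.1, 0], [0, 0, 0]],
    [5, [0.05, -0.1, 0], [0, 0, 0]],
    [5, [0.05, -0.1, 0], [0, 0, 0]],
    [5, [0, 0, 0], [0, 0, 0]]
  ]
}}

```text
time_s: 23.63
ee_pos: [475.0, 274.5, 143.0]
ee_rot: [180.0, 0.0, 116.7]
force: [-0.5, 1.3, -0.8]
gripper_width: 15.4
gripper_force: 44.8
```

Emit:
{"api": "move_arm", "payload": {
  "motion": [
    [5, [0.05, -0.1, 0], [0, 0, 0]],
    [5, [0.05, -0.1, 0], [0, 0, 0]],
    [5, [0.06, -0.12, 0], [0, 0, 0]],
    [5, [0.06, -0.12, 0], [0, 0, 0]],
    [5, [0.06, -0.12, 0], [0, 0, 0]],
    [5, [0, 0, 0], [0, 0, 0]]
  ]
}}

```text
time_s: 24.13
ee_pos: [482.0, 260.4, 143.0]
ee_rot: [180.0, 0.0, 116.7]
force: [0.4, -0.4, -1.8]
gripper_width: 15.7
gripper_force: 44.8
```

Run:
```python
from h import *
s=state();print(s['time_s'],s['ee_pos'],s['ee_rot'],s['force'])
g=grab_frame("side");w=grab_frame("wrist");D=cam("side");p=proj(D,s['ee_pos']+[0,0,-100]).astype(int);C=cam("wrist")
cv2.imwrite("pics/c6.png",np.hstack([cv2.resize(g[p[1]-50:p[1]+50,p[0]-50:p[0]+50],(400,400),interpolation=2),cv2.resize(w[60:340,180:460],(400,400),interpolation=2)]))
h=cv2.cvtColor(w,cv2.COLOR_BGR2HSV);m=cv2.inRange(h,(5,120,100),(20,255,255));m[260:]=0
ys,xs=np.nonzero(m);c=onz(C,(xs.mean(),ys.mean()),52);print("loop",c,len(xs)); a=np.radians(116.7);print("ahead of TCP",(c-s['ee_pos'])[:2]@[np.cos(a),np.sin(a)])
```

```text
24.1333 [482.01560275 260.35982071 142.95830292] [1.79996933e+02 1.77153100e-02 1.16710226e+02] [ 0.42614189 -0.40818048 -1.84309066]
loop [458.27126869 288.79727197  52.        ] 229
ahead of TCP 36.07398571509497
```

View pics/c6.png

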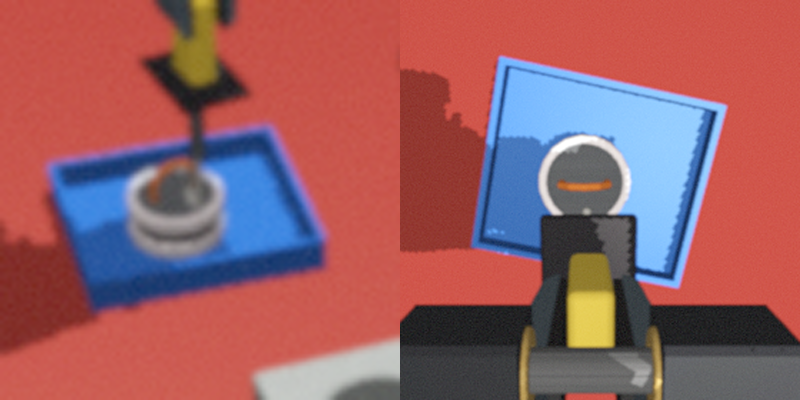

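The strainer stands upright in the tray. In the wrist crop the tongue tip (586,211) is well clear of the loop (585,185). Lifting and returning the hook.

Emit:
{"api": "move_arm", "payload": {
  "motion": [
    [5, [0, 0, 0.3], [0, 0, 0]],
    [5, [0, 0, 0.6], [0, 0, 0]],
    [5, [0, 0, 0.8], [0, 0, 0]],
    [5, [0, 0, 0.8], [0, 0, 0]],
    [5, [0, 0, 0.8], [0, 0, 0]],
    [5, [0, 0, 0.8], [0, 0, 0]],
    [5, [0, 0, 0.6], [0, 0, 0]],
    [5, [0, 0, 0.2], [0, 0, 0]]
  ]
}}

```text
time_s: 24.9
ee_pos: [482.8, 261.8, 268.8]
ee_rot: [179.7, -0.0, 116.8]
force: [0.5, 1.1, -1.5]
gripper_width: 15.8
gripper_force: 44.8
```

Emit:
{"api": "move_arm", "payload": {
  "motion": [
    [5, [0.03, -0.93, 0], [0, 0, -0.46]],
    [5, [0.03, -0.93, 0], [0, 0, -0.46]],
    [5, [0.03, -0.93, 0], [0, 0, -0.46]],
    [5, [0.03, -0.93, 0], [0, 0, -0.46]],
    [5, [0.03, -0.93, 0], [0, 0, -0.46]],
    [5, [0.03, -0.93, 0], [0, 0, -0.46]],
    [5, [0.03, -0.93, 0], [0, 0, -0.46]],
    [5, [0.03, -0.93, 0], [0, 0, -0.46]],
    [5, [0.03, -0.93, 0], [0, 0, -0.46]],
    [5, [0.03, -0.93, 0], [0, 0, -0.46]],
    [5, [0.03, -0.93, 0], [0, 0, -0.46]],
    [5, [0.03, -0.93, 0], [0, 0, -0.46]],
    [5, [0.03, -0.93, 0], [0, 0, -0.46]],
    [5, [0.03, -0.93, 0], [0, 0, -0.46]],
    [5, [0.03, -0.93, 0], [0, 0, -0.46]],
    [5, [0.03, -0.93, 0], [0, 0, -0.46]],
    [5, [0.03, -0.93, 0], [0, 0, -0.46]],
    [5, [0.03, -0.93, 0], [0, 0, -0.46]],
    [5, [0.03, -0.93, 0], [0, 0, -0.46]],
    [5, [0.03, -0.93, 0], [0, 0, -0.46]]
  ]
}}

```text
time_s: 26.57
ee_pos: [496.3, -204.9, 265.0]
ee_rot: [-180.0, -0.0, 79.9]
force: [0.2, 0.4, -1.1]
gripper_width: 16.1
gripper_force: 44.8
```

Emit:
{"api": "move_arm", "payload": {
  "motion": [
    [5, [0.03, -0.93, 0], [0, 0, -0.46]],
    [5, [0.03, -0.9, 0], [0, 0, -0.42]],
    [5, [0, 0, 0], [0, 0, 0]],
    [5, [0, 0, 0], [0, 0, 0]],
    [5, [0, 0, 0], [0, 0, 0]]
  ]
}}

```text
time_s: 26.98
ee_pos: [497.9, -249.1, 265.1]
ee_rot: [-179.9, -0.1, 76.4]
force: [-0.1, -1.0, -0.9]
gripper_width: 15.7
gripper_force: 44.8
```

Emit:
{"api": "move_arm", "payload": {
  "motion": [
    [5, [0.03, -0.04, -0.3], [0, 0, 0]],
    [5, [0, 0, -0.4], [0, 0, 0]],
    [5, [0, 0, -0.4], [0, 0, 0]],
    [5, [0, 0, -0.4], [0, 0, 0]],
    [5, [0, 0, 0], [0, 0, 0]]
  ]
}}

```text
time_s: 27.4
ee_pos: [497.5, -249.5, 224.9]
ee_rot: [-179.7, -0.1, 76.5]
force: [-0.4, -0.2, -2.6]
gripper_width: 15.7
gripper_force: 44.8
```

Emit:
{"api": "move_arm", "payload": {
  "motion": [
    [5, [0, 0, -0.4], [0, 0, 0]],
    [5, [0, 0, -0.4], [0, 0, 0]],
    [5, [0, 0, -0.4], [0, 0, 0]],
    [5, [0, 0, -0.4], [0, 0, 0]],
    [5, [0, 0, -0.4], [0, 0, 0]],
    [5, [0, 0, -0.4], [0, 0, 0]],
    [5, [0, 0, -0.4], [0, 0, 0]],
    [5, [0, 0, -0.4], [0, 0, 0]],
    [5, [0, 0, -0.2], [0, 0, 0]],
    [5, [0, 0, 0], [0, 0, 0]],
    [5, [0, 0, 0], [0, 0, 0]]
  ]
}}

```text
time_s: 28.32
ee_pos: [499.0, -250.8, 142.8]
ee_rot: [-180.0, -0.0, 76.4]
force: [0.2, 0.6, -1.6]
gripper_width: 15.6
gripper_force: 44.8
```

Emit:
{"api": "move_arm", "payload": {
  "motion": [
    [5, [0, 0, -0.06], [0, 0, 0]],
    [5, [0, 0, -0.06], [0, 0, 0]],
    [5, [0, 0, -0.06], [0, 0, 0]],
    [5, [0, 0, -0.06], [0, 0, 0]],
    [5, [0, 0, -0.04], [0, 0, 0]],
    [5, [0, 0, -0.04], [0, 0, 0]],
    [5, [0, 0, 0], [0, 0, 0]]
  ]
}}

```text
time_s: 28.9
ee_pos: [499.0, -250.8, 135.0]
ee_rot: [180.0, 0.0, 76.4]
force: [0.5, 0.3, -1.7]
gripper_width: 15.7
gripper_force: 44.8
```

Emit:
{"api": "move_arm", "payload": {
  "motion": [
    [5, [0, 0, -0.04], [0, 0, 0]],
    [5, [0, 0, 0], [0, 0, 0]],
    [5, [0, 0, 0], [0, 0, 0]]
  ]
}}

```text
time_s: 29.15
ee_pos: [499.1, -250.8, 134.9]
ee_rot: [179.9, 0.0, 76.4]
force: [-1.3, 1.4, 6.3]
gripper_width: 15.5
gripper_force: 44.9
```

Emit:
{"api": "move_arm", "payload": {
  "motion": [
    [5, [0, 0, -0.04], [0, 0, 0]],
    [5, [0, 0, 0], [0, 0, 0]],
    [5, [0, 0, 0], [0, 0, 0]]
  ]
}}

```text
time_s: 29.4
ee_pos: [499.1, -250.8, 134.9]
ee_rot: [179.9, 0.0, 76.4]
force: [-4.0, 1.4, 11.1]
gripper_width: 15.5
gripper_force: 44.9
```

Guard is on the rim. Easing off, opening and retreating straight up.

Emit:
{"api": "move_arm", "payload": {
  "motion": [
    [5, [0, 0, 0.05], [0, 0, 0]],
    [30, [0, 0, 0], [0, 0, 0]],
    [60, [0, 0, 0], [0, 0, 0]],
    [60, [0, 0, 0], [0, 0, 0]],
    [60, [0, 0, 0], [0, 0, 0]],
    [60, [0, 0, 0], [0, 0, 0]],
    [60, [0, 0, 0], [0, 0, 0]],
    [60, [0, 0, 0], [0, 0, 0]]
  ]
}}

```text
time_s: 30.07
ee_pos: [499.0, -250.7, 134.1]
ee_rot: [-180.0, -0.0, 76.4]
force: [0.5, 0.7, 0.2]
gripper_width: 58.5
gripper_force: 0.0
```

Emit:
{"api": "move_arm", "payload": {
  "motion": [
    [60, [0, 0, 0.3], [0, 0, 0]],
    [60, [0, 0, 0.6], [0, 0, 0]],
    [60, [0, 0, 0.8], [0, 0, 0]],
    [60, [0, 0, 0.8], [0, 0, 0]],
    [60, [0, 0, 0.8], [0, 0, 0]],
    [60, [0, 0, 0.8], [0, 0, 0]],
    [60, [0, 0, 0.5], [0, 0, 0]],
    [60, [0, 0, 0], [0, 0, 0]]
  ]
}}

```text
time_s: 30.73
ee_pos: [500.5, -251.5, 253.0]
ee_rot: [179.6, 0.1, 76.4]
force: [0.3, 0.1, 0.2]
gripper_width: 60.2
gripper_force: 0.0
```

Run:
```python
from h import *
s=state();print(s['time_s'],s['ee_pos'],s['gripper_width'],s['force'])
cv2.imwrite("pics/s7.png",grab_frame("side"))
```

```text
30.7333 [ 500.53374113 -251.53746726  253.04519327] 60.15990435419936 [0.31069817 0.0954839  0.21788948]
```

View pics/s7.png

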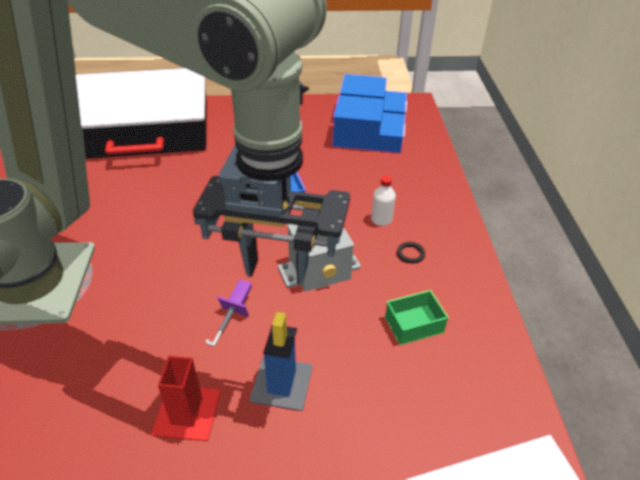

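The hook is back upright in its blue stand at (280,345), as it was at the start, and the gripper is clear. The strainer was last seen upright in the tray, and the bystanders have not moved.

```bash
python3 -c "
from workcell import *
print(job_done())"
```

```text
the job is handed in; nothing more can be done
None
```

I handed the job in at about 31 s: the strainer stands upright in the tray and the hook hangs back in its stand, though the hand-in returned no verdict and the arm hid the strainer in the last picture.

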